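Shut the ring box and ring the bell beside it

ROBOT

A 6-joint arm with a two-finger parallel gripper is mounted at the origin on a cart in front of the work surface, level with it; the furniture and walls round the work are solid. World frame = base frame: x ahead of the robot, y to its left, z up, the work surface at z = 0. Lengths are in m, angles in degrees, forces in N, time in s.
With the tool pointing down it reaches from about 0.325 to 0.85 m from the base axis. Payload 15.5 kg.
Tool frame: the origin (TCP) lies at the very end of the fingers, on their centre line; the grasp point (between the pads) lies arm.grip_depth behind it (arm.grip_depth is the distance from the TCP to the grasp point, in m); z points along the fingers, y is the direction in which the jaws open and shut (so a half turn about z gives the same grasp; the last joint's range is limited). The gripper opens to 91 mm and grips with 3 to 60 N. Pads are 32 mm wide; open, the fingers measure 118 mm over their backs; the gripper's body (76 mm by 178 mm) begins 60 mm behind the grasp point.
Start: joints at [68.096, 28.281, 77.091, -0, 74.628, -5.472], TCP at [0.177, 0.599, 0.214] pointing down, gripper open.
Joint ranges: [-166.48, 166.48], [-47.26, 123.95], [12.59, 153.08], [-70.14, 250.14], [6.76, 159.57], [-176.63, 176.63]. Speed limits (degrees/s): [108.29, 108.29, 147.25, 172.46, 172.46, 172.46].

INTERFACE

Orientations are given as a 3x3 rotation matrix whose columns are the frame's x, y, z axes.
In Python, from rig import arm gives the robot as it stands. Calls block until the motion is done:
- arm.move_to(position, orientation): joint-space move of the TCP to a pose.
- arm.move_l(position, orientation=None, feed=0.15): straight line of the TCP; orientation=None keeps the orientation; feed is the mean speed in m/s.
- arm.move_joints(angles): joint-space move.
- arm.grip(opening): finger opening in m; the grip force is fixed at half the most; returns when the fingers have stopped.
- arm.sleep(seconds).
- arm.solve_ik(position, orientation): joint angles nearest the present ones, or None.
- arm.snapshot(name): name is "side" or "top"; returns the picture (400x640x3 uint8, red, green, blue); there is no depth.
- arm.get_calibration(name): a dict with "intrinsics" (3x3 intrinsics, pixels), "cam_to_world" (4x4, takes a point from camera to world coordinates). Camera axes: x right, y down, z forward; pixel columns grow to the right and rows downward; lengths in m; the calibration is good to about 2 mm. A picture is of the moment at which its call begins. get_calibration takes no time and is no camera call.
A pose or a line that the arm cannot do raises arm.Unreachable and nothing moves.
- arm.sign_off(): hands the job in, once; it reports no verdict.
Readings, each from a call of its own:
- arm.current_t(): time.
- arm.current_joint_positions(): joint angles.
- arm.current_dq(): joint speeds.
- arm.current_tau(): joint torques, N m.
- arm.current_ee_pos(): TCP position.
- arm.current_tool_rot(): TCP orientation.
- arm.current_force(): force on the tool from outside, world axes, zero at the start.
- arm.current_torque(): the same for the moment, N m.
- arm.current_width(): finger opening in m.
Only numpy, scipy, OpenCV 4.12 (cv2) and the standard library are available. Lean on these libraries where they do the work, as an engineer would, in place of code of your own. Each camera call takes 0.05 s, during which the arm holds its last target.

TASK

The ring is ready to be collected: with the fingertips, slowly push the lid of the wooden ring box fully shut, then press the button of the counter bell that stands beside that box, lightly but all the way down, and withdraw. Nothing is to be picked up; leave the ring box and that bell standing where they are, and leave the bell beside the card reader and all the other things alone.

Things in the scene. Friction and masses are not known exactly. Their poses are not given: they have to be found in the camera images.
- ring_box: walnut ring box, 66 mm (x) by 88 mm (y), 47 mm high when shut, about 0.45 kg, loose on the counter, its lid open at the start. Origin: centre of its underside; z up, -x is its front (roughly towards the robot), y along its width. The lid hinges on the back: hinge axis along y at x = +35 mm, z = 31 mm. The box's place may be left or right on the counter
- lid_edge (a point): middle of the lid's free edge, on its outer (top) face: 68 mm along the lid from the hinge axis and 16 mm out from it. The lid is a shell 66 mm deep, 88 mm wide, 16 mm thick. Shut, this point is at x = -33, z = 47 mm of the box; with the lid upright it is at about x = +51, z = 99 mm, and the outer face looks to the back (+x of the box)
- ring_box_lid (a joint): angle of the ring box's lid in rad: 0 shut, 1.57 upright, stops at 1.83 leaning back; starts between 1.5 and 1.83. No spring; it leans back until pushed forward below about 1.3 rad, then sinks by its own weight. The hinge is slightly stiff and damped (about 0.05 N m s/rad): moved slowly (0.5 rad/s) it needs about 0.5 N at the edge, a quick push drags the box along, and left alone it sinks slowly or may stay ajar
- collect_bell: the bell to ring: silver dome counter bell, 70 mm across, 50 mm high, 0.16 kg, loose; it stands beside the ring box, on the box's right (-y of the box), about 130 mm from it. Origin: centre of its underside, z up. On top of the dome in the middle is a push button 16 mm across; its top is 50 mm above the underside, the dome under it ends at 40 mm
- collect_bell_button (a joint): travel of that bell's button in m: 0 up, grows as it is pressed, 0.003 fully down, which takes about 8 N; a spring returns it
- pay_bell: another bell of exactly the same kind and size, loose, on the right (-y) side of the card reader: not to be rung. Origin: centre of its underside, z up
- pay_bell_button (a joint): travel of the other bell's button in m, 0 up, 0.003 down
- card_reader: white card reader, 153 mm (x) by 73 mm (y), 44 mm high, loose, not to be disturbed. Origin: centre of its underside. Its place may be left or right, always the other one than the ring box's
- oil_bottle: brown dropper bottle, 33 mm across, 102 mm high, loose, about 95 mm to the left (+y) of the ring box, not to be disturbed. Origin: centre of its underside
- balm_tin: round white balm tin, 50 mm across, 21 mm high, loose, in front of the ring box and its bell, not to be disturbed. Origin: centre of its underside
- stapler: green desk stapler, 34 mm (x) by 131 mm (y), 41 mm high, loose, to the left of the card reader, not to be disturbed. Origin: centre of its underside
- soap: wrapped soap bar, 53 mm (x) by 78 mm (y), 28 mm high, loose, behind the bell of the card reader, not to be disturbed. Origin: centre of its underside
There are look-alikes about, which are no part of the job. What is shaped like the ring_box but pink or red is not meant. Leave any green look-alike of the collect_bell alone.

How it is judged (in metres and radians):
On the way, in this order (a step that is already met when the one before it is completed fails the run):
1. the ring box's lid is shut (value of joint ring_box_lid below 0.06 rad), for 0.2 s.
2. the button of the bell beside the ring box is pressed down (value of joint collect_bell_button above 0.002 m), for 0.04 s.
At the end, for the whole second after the job is handed in: the lid is shut (under 0.06 rad), the bell's button is up again, box and bell stand upright and at rest within 30 mm of where they stood, and everything else within 20 mm and upright (value of joint ring_box_lid below 0.06 rad and value of joint each of collect_bell_button, pay_bell_button below 0.001 m and distance of each of ring_box, collect_bell from where it was at the start of the episode below 0.03 m and distance of each of oil_bottle, balm_tin, card_reader, pay_bell, stapler, soap from where it was at the start of the episode below 0.02 m and angle between each of ring_box, collect_bell, oil_bottle, balm_tin, card_reader, pay_bell, stapler, soap's own z axis and vertical below 0.1 rad and linear speed of each of ring_box, collect_bell below 0.02 m/s); the robot touches nothing.
It fails at once if the bell is rung before the lid is shut (value of joint collect_bell_button above 0.0015 m and value of joint ring_box_lid above 0.15 rad).
It fails at once if the other bell is rung (value of joint pay_bell_button above 0.0015 m).
It fails at once if the ring box or its bell is lifted, tipped or pushed more than 40 mm away (height (world z) of any of ring_box, collect_bell above 0.015 m or angle between any of ring_box, collect_bell's own z axis and vertical above 0.3 rad or distance of any of ring_box, collect_bell from where it was at the start of the episode above 0.04 m).
It fails at once if the ring box or the bell is pressed harder than 35 N (contact force between the arm and ring_box above 35 N or contact force between the arm and collect_bell above 35 N).
It fails at once if any other thing is moved more than 20 mm or tipped (distance of any of oil_bottle, balm_tin, card_reader, pay_bell, stapler, soap from where it was at the start of the episode above 0.02 m or angle between any of oil_bottle, balm_tin, card_reader, pay_bell, stapler, soap's own z axis and vertical above 0.3 rad).
It also fails if it takes over 48 s, if anything falls off the work surface, if the arm or the gripper's body presses on something with over 40 N, if the wrist force passes 120 N, or if a joint passes its speed limit or range.

## Working session

There is one attempt and no reset: what is moved stays moved. The work goes in short steps, each a Python script; the robot and the scene stay as the last script left them, time stands still between calls to the robot, and variables do not carry over. Pictures are saved under pics/ and viewed, and the job is handed in when it is done.

```bash
mkdir -p pics; ls; python3 - <<'E'
from rig import arm
import cv2,numpy as np
for n in("side","top"):
    im=arm.snapshot(n); cv2.imwrite(f"pics/{n}0.png",im[:,:,::-1])
    c=arm.get_calibration(n); print(n,np.round(c["intrinsics"],1).tolist(),np.round(c["cam_to_world"],3).tolist())
print(arm.current_t(),arm.grip_depth,arm.current_ee_pos(),arm.current_tool_rot())
E
```

```text
pics
side [[513.2, 0.0, 320.3], [0.0, 513.2, 191.2], [0.0, 0.0, 1.0]] [[0.906, -0.221, 0.36, -0.006], [-0.422, -0.46, 0.781, -0.994], [-0.007, -0.86, -0.511, 0.76], [0.0, 0.0, 0.0, 1.0]]
top [[361.1, 0.0, 320.6], [0.0, 361.1, 201.9], [0.0, 0.0, 1.0]] [[0.007, -0.995, 0.102, 0.411], [-0.999, -0.011, -0.035, 0.073], [0.036, -0.102, -0.994, 0.903], [0.0, 0.0, 0.0, 1.0]]
0.1 0.0188 [0.17667221 0.59916781 0.2134182 ] [[-9.59160971e-01  2.82860542e-01 -3.82267112e-04]
 [ 2.82860785e-01  9.59160481e-01 -9.73516616e-04]
 [ 9.12860693e-05 -1.04188752e-03 -9.99999453e-01]]
```

View pics/side0.png

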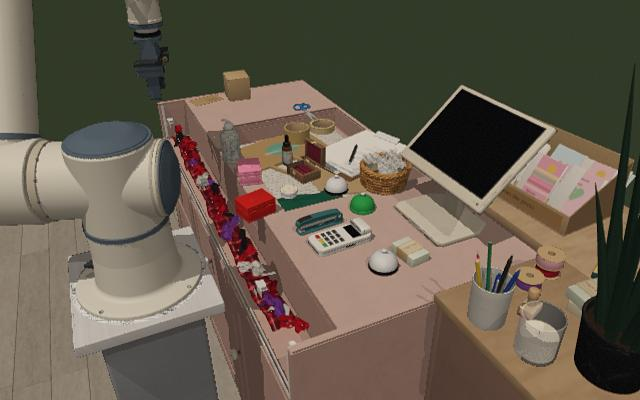

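View pics/top0.png

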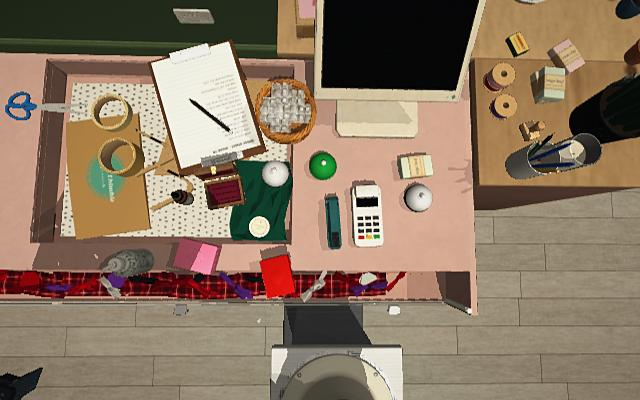

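Side view: walnut box at about (307,165), its bell (336,185), pay bell (383,261). Top view: arm is out of frame, scene is clear.
- **Box candidates (top view):** walnut with open lid (224,188), pink (195,256), red (277,273). I choose the walnut one.
- **Bell candidates (top view):** silver beside the box (276,174), silver beside the card reader (418,197), green (322,165). I choose (276,174).

Next I check this in a close crop.

```bash
python3 - <<'E'
import cv2,numpy as np
a=cv2.imread("pics/top0.png")[145:245,165:305]; b=cv2.imread("pics/side0.png")[125:210,265:365]
cv2.imwrite("pics/c0.png",cv2.resize(a,None,fx=5.6,fy=5.6,interpolation=2))
cv2.imwrite("pics/c1.png",cv2.resize(b,None,fx=7,fy=7,interpolation=2))
E
```

```text
(no output)
```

View pics/c0.png

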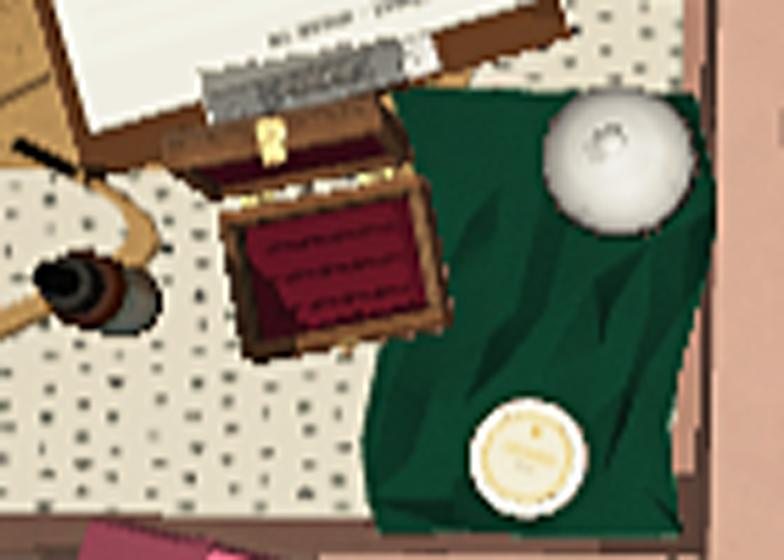

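View pics/c1.png

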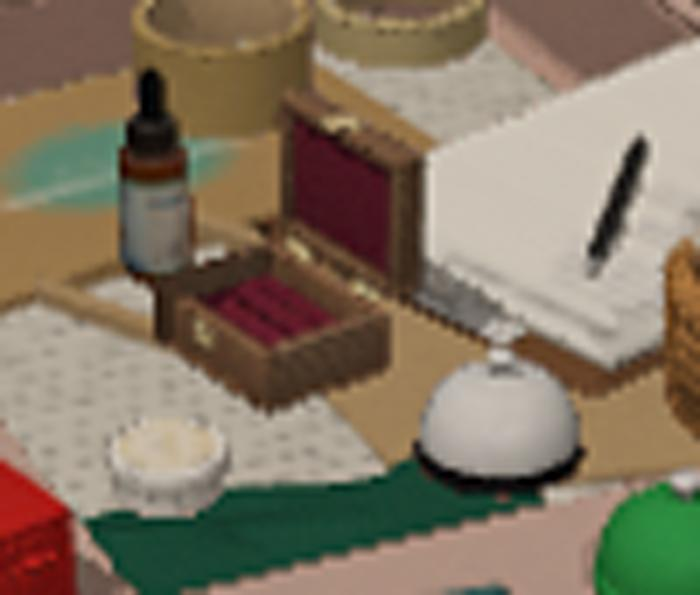

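The crops confirm the choice: walnut box with gold latch, and silver bell on its right. Box rim corners in crop c0 are FL(250,358), FR(447,325), BR(428,178), BL(220,212). The bell button is at (605,135) in c0 and (500,325) in c1. The lid latch is at (272,132) in c0 and (340,122) in c1.

```bash
cat > h.py <<'E'
from rig import arm
import numpy as np,cv2
C={n:arm.get_calibration(n) for n in("side","top")}
def ray(n,p):
    K=np.array(C[n]["intrinsics"]);T=np.array(C[n]["cam_to_world"])
    d=T[:3,:3]@np.linalg.solve(K,[p[0],p[1],1]);return T[:3,3],d/np.linalg.norm(d)
def onz(n,p,z):
    o,d=ray(n,p);return o+d*(z-o[2])/d[2]
def tri(ps,pt):
    o1,d1=ray("side",ps);o2,d2=ray("top",pt)
    t=np.linalg.lstsq(np.c_[d1,-d2],o2-o1,rcond=None)[0]
    a=o1+t[0]*d1;b=o2+t[1]*d2;return (a+b)/2,np.linalg.norm(a-b)
ct=lambda u,v:((u+.5)/5.6-.5+165,(v+.5)/5.6-.5+145)
cs=lambda u,v:((u+.5)/7-.5+265,(v+.5)/7-.5+125)
E
python3 - <<'E'
from h import *
np.set_printoptions(precision=4,suppress=True)
P=np.array([onz("top",ct(*p),.031) for p in((250,358),(447,325),(428,178),(220,212))])
print(P, [np.linalg.norm(P[i]-P[(i+1)%4]) for i in range(4)])
fl,fr,br,bl=P;print("c",P.mean(0))
y=(fl-fr)+(bl-br);print("yaw of y",np.degrees(np.arctan2(-y[0],y[1])))
x=(bl-fl)+(br-fr);print("yaw of x",np.degrees(np.arctan2(x[1],x[0])))
S=[onz("side",cs(*p),.031) for p in((268,375),(388,320),(160,290))];print("side FR,BR,FL",np.array(S))
print("side floor FR",onz("side",cs(268,408),0))
print("bell btn",tri(cs(500,325),ct(605,135)))
g=onz("top",ct(620,163),.0);print("bell outline c",g,onz("top",ct(620,163),.012))
print("side bell base",onz("side",cs(500,460),0))
print("latch",tri(cs(340,122),ct(272,132)))
print("lid corner R",tri(cs(425,150),ct(400,95)))
print("tin",onz("top",ct(528,457),.021))
print("bottle top",tri(cs(152,75),ct(50,280)))
E
```

```text
[[0.4819 0.309  0.031 ]
 [0.497  0.2256 0.031 ]
 [0.5609 0.2356 0.031 ]
 [0.5449 0.3242 0.031 ]] [np.float64(0.08472009851558075), np.float64(0.06471848719015429), np.float64(0.09001537542498886), np.float64(0.06481851163154173)]
c [0.5211 0.2736 0.031 ]
yaw of y 10.272372665064566
yaw of x 11.246463592113036
side FR,BR,FL [[0.4924 0.2091 0.031 ]
 [0.5575 0.231  0.031 ]
 [0.4801 0.2986 0.031 ]]
side floor FR [0.5022 0.2339 0.    ]
bell btn (array([0.5744, 0.1569, 0.0609]), np.float64(0.0014127445460165988))
bell outline c [0.5742 0.1557 0.    ] [0.5721 0.1546 0.012 ]
side bell base [0.5718 0.1522 0.    ]
latch (array([0.5642, 0.2862, 0.0994]), np.float64(0.005719256617801429))
lid corner R (array([0.5793, 0.2346, 0.1053]), np.float64(0.0044371964679451965))
tin [0.4409 0.1909 0.021 ]
bottle top (array([0.5071, 0.37  , 0.0981]), np.float64(0.0011996585585588512))
```

Box at about (0.521, 0.274), yaw about 10.7°. The bell is at about (0.573, 0.155), 129 mm from the box, which matches. The bottle top height of 98 mm and the rim sizes of 85–90 by 65 mm also match. The triangulated button height (61 mm against 50) is off, so I'll put the button on the plane at its known height and check the clutter behind the lid.

```bash
cat >> h.py <<'E'
YAW=np.radians(10.7);B=np.array([.521,.2736])
U=np.array([np.cos(YAW),np.sin(YAW)])
a=YAW  # tool: z down, y along box y, x = y cross z
Y=np.array([-np.sin(a),np.cos(a),0]);Z=np.array([0,0,-1.]);R=np.c_[np.cross(Y,Z),Y,Z]
def corner(th,r=.060,out=.016):
    return .035-r*np.cos(th)+out*np.sin(th), .031+r*np.sin(th)+out*np.cos(th)
def W(bx,z): return np.r_[B+U*bx,z]
E
python3 - <<'E'
from h import *
np.set_printoptions(precision=4,suppress=True)
print(onz("top",ct(605,135),.05),onz("side",cs(500,350),.05))
print("clip",tri(cs(445,290),ct(300,75)))
print("monitor",tri((405,158),(316,97)))
print("basket rim near",tri((362,178),(262,118)))
print(W(.105,.085),R, [arm.solve_ik(W(.105,z),R) is not None for z in(.085,.22)], arm.solve_ik(W(.105,.22),R),arm.solve_ik(W(.105,.22),R@np.diag([-1,-1,1])))
E
```

```text
[0.5772 0.1577 0.05  ] [0.5732 0.1558 0.05  ]
clip (array([ 0.6148,  0.2994, -0.0007]), np.float64(0.004772117197513864))
monitor (array([0.7335, 0.0562, 0.1125]), np.float64(0.004022863474156512))
basket rim near (array([ 0.7042,  0.1995, -0.0098]), np.float64(0.03552348929125562))
[0.6242 0.2931 0.085 ] [[-0.9826 -0.1857  0.    ]
 [-0.1857  0.9826  0.    ]
 [-0.      0.     -1.    ]] [True, True] [ 20.1951  33.4018  66.4871  -0.      80.111  -80.5049] [20.1951 33.4018 66.4871 -0.     80.111  99.4951]
```

```bash
python3 - <<'E'
from h import *
np.set_printoptions(precision=3,suppress=True)
arm.grip(0.0)
arm.move_to(W(.108,.24),R); print(arm.current_t(),arm.current_force(),arm.current_width())
arm.move_l(W(.108,.085),feed=.12)
print(arm.current_t(),arm.current_ee_pos(),arm.current_force())
for n in("side","top"): cv2.imwrite(f"pics/{n}1.png",arm.snapshot(n)[:,:,::-1])
a=cv2.imread("pics/top1.png")[125:245,165:305]; b=cv2.imread("pics/side1.png")[95:210,255:365]
cv2.imwrite("pics/d.png",np.hstack([cv2.resize(a,(400,343)),cv2.resize(b,(400,343))]))
E
```

```text
3.4333 [1.452 1.075 0.044] 0.0005374727516370859
4.875 [0.628 0.294 0.086] [ 0.081 -0.086  0.671]
```

View pics/d.png

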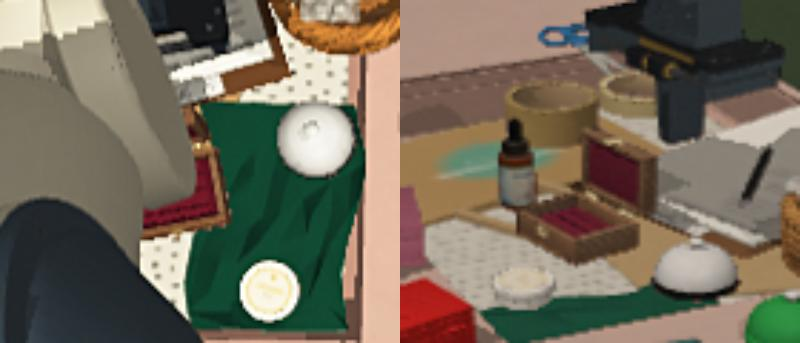

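The side half shows the closed fingertips at about (680,135), just behind the open lid (620,165), with box and bottle unmoved. Next I sweep the lid shut slowly.

```bash
python3 - <<'E'
from h import *
np.set_printoptions(precision=2,suppress=True)
f0=np.array(arm.current_force())
for th in list(np.arange(1.75,0.2,-.17))+[.15]:
    x,z=corner(th); arm.move_l(W(x+.016,z),feed=.025)
    f=np.array(arm.current_force())-f0; print(round(th,2),round(arm.current_t(),1),f)
    if np.linalg.norm(f)>10: print("STOP");break
for n in("side",): cv2.imwrite(f"pics/{n}2.png",arm.snapshot(n)[:,:,::-1])
b=cv2.imread("pics/side2.png")[95:210,255:365]
cv2.imwrite("pics/e.png",cv2.resize(b,(550,575)))
E
```

```text
1.75 6.3 [-0.52 -0.05  1.27]
1.58 6.9 [-0.86  0.35 -0.33]
1.41 7.5 [-0.94  0.59 -0.44]
1.24 8.1 [-0.16  0.35 -0.05]
1.07 8.7 [-1.07  0.75 -0.2 ]
0.9 9.2 [1.15 0.16 0.09]
0.73 9.8 [-0.18  0.41  0.31]
0.56 10.4 [-0.41  0.65  0.23]
0.39 10.9 [-0.05  0.24  0.01]
0.22 11.5 [-0.69  0.2   0.77]
0.15 11.8 [ 0.15  0.06 -0.2 ]
```

View pics/e.png

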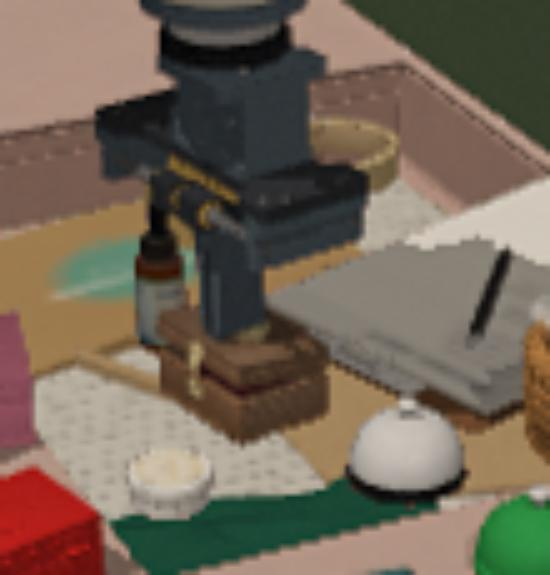

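The lid is nearly shut under the fingertips at (235,330), with a thin gap at the front, and the box stands in place. Next I press it down to the stop in small steps.

```bash
python3 - <<'E'
from h import *
np.set_printoptions(precision=2,suppress=True)
x,z=corner(.15); fz0=arm.current_force()[2]
x1,z1=corner(0.0)
arm.move_l(W(x1+.016,.052),feed=.02)
zz=.052
while zz>.040:
    zz-=.001; arm.move_l(W(x1+.016,zz),feed=.008)
    arm.sleep(.05); f=np.array(arm.current_force()); print(round(zz,3),arm.current_ee_pos()[2].round(4),f)
    if abs(f[2]-fz0)>5: break
arm.sleep(.4); print(arm.current_force(),arm.current_t())
cv2.imwrite("pics/s3.png",cv2.resize(arm.snapshot("side")[95:210,255:365,::-1],(550,575)))
E
```

```text
0.051 0.051 [ 0.44 -0.26 -0.4 ]
0.05 0.05 [ 0.05  0.05 -1.03]
0.049 0.049 [ 0.37 -0.33  0.36]
0.048 0.048 [ 0.5   0.87 -0.36]
0.047 0.0471 [ 0.82 -0.06  2.01]
0.046 0.0468 [-3.37 -2.1  17.75]
[-3.7  -1.75 15.3 ] 14.6417
```

View pics/s3.png

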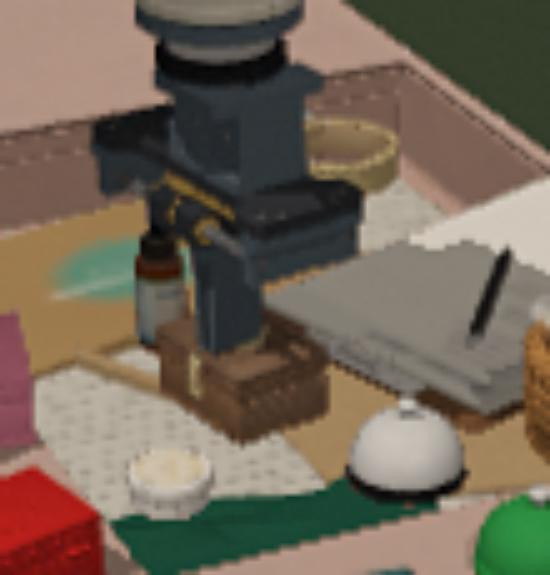

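The lid is flush with no gap: contact at z = 46.8 mm with 15 N, matching the 47 mm shut height. I lift off and check that it stays shut from above the bell.

```bash
python3 - <<'E'
from h import *
np.set_printoptions(precision=3,suppress=True)
p=np.array(arm.current_ee_pos())
arm.move_l([p[0],p[1],.047],feed=.01)
arm.move_l([p[0],p[1],.11],feed=.08)
arm.move_l([.574,.156,.11],R,feed=.1)
arm.move_l([.574,.156,.065],feed=.08)
print(arm.current_t(),arm.current_ee_pos(),arm.current_force())
ims=[arm.snapshot("side")[95:210,255:365,::-1],arm.snapshot("top")[130:245,165:305,::-1]]
cv2.imwrite("pics/s4.png",np.hstack([cv2.resize(ims[0],(380,400)),cv2.resize(ims[1],(420,400))]))
E
```

```text
18.0583 [0.574 0.156 0.065] [-0.352  0.785 -1.152]
```

View pics/s4.png

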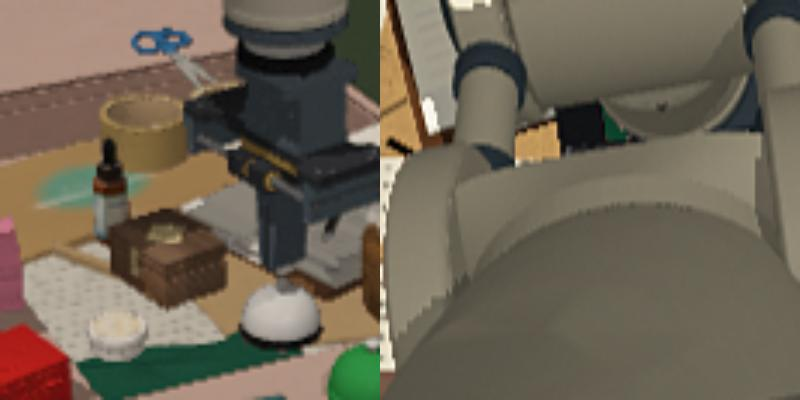

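The lid is shut and stays shut at (168,255), and the fingertips at (283,265) are right above the bell button (285,283). Next I press.

```bash
python3 - <<'E'
from h import *
np.set_printoptions(precision=2,suppress=True)
f0=np.mean([arm.current_force() for _ in range(3)],axis=0)
arm.move_l([.574,.156,.053],feed=.03)
zz=.053
while zz>.0462:
    zz-=.0004; arm.move_l([.574,.156,zz],feed=.01)
    f=np.array(arm.current_force())-f0; print(round(zz,4),arm.current_ee_pos()[2].round(4),f)
    if f[2]>11: break
arm.sleep(.15); print(arm.current_force()-f0,arm.current_ee_pos(),arm.current_t())
arm.move_l([.574,.156,.06],feed=.03)
arm.move_l([.574,.156,.2],feed=.12)
arm.move_to([.40,.30,.32],R)
arm.sleep(.3);print(arm.current_t(),arm.current_force())
ims=[arm.snapshot("side")[:,:,::-1],arm.snapshot("top")[:,:,::-1]]
cv2.imwrite("pics/t5.png",ims[1]);cv2.imwrite("pics/s5.png",ims[0])
E
```

```text
0.0526 0.0527 [-0.08  0.22  0.19]
0.0522 0.0522 [-0.24  0.37  0.24]
0.0518 0.0518 [ 0.05 -1.13  1.09]
0.0514 0.0514 [ 0.85 -0.02  0.93]
0.051 0.051 [ 0.36 -1.29  0.3 ]
0.0506 0.0506 [ 0.52 -0.67  0.98]
0.0502 0.0502 [-0.29  0.22  0.8 ]
0.0498 0.0499 [-0.02 -0.18  2.49]
0.0494 0.0495 [-0.43  0.22  2.55]
0.049 0.049 [0.1  0.13 4.82]
0.0486 0.0487 [-0.07 -0.06  6.65]
0.0482 0.0483 [-0.88 -1.04  7.15]
0.0478 0.0479 [-1.04 -0.44  7.73]
0.0474 0.0477 [-2.22 -1.71 10.42]
0.047 0.0476 [-3.88 -1.23 16.35]
[-3.57 -0.82 16.45] [0.57 0.16 0.05] 22.6083
25.8083 [0.38 0.8  0.19]
```

View pics/s5.png

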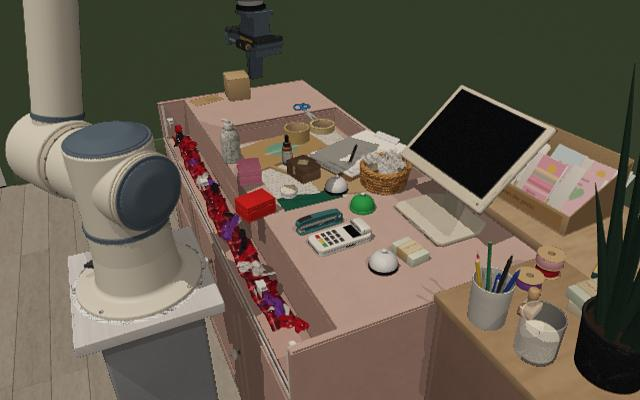

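The button met a hard stop after about 2.4 mm with 8 N rising to 16 N, so it is fully down. In the picture the box is shut at (304,168), the bell is in place at (336,185), and the arm is clear. Now a quick check for shifts before handing in.

```bash
python3 - <<'E'
from h import *
a=cv2.imread("pics/side0.png",0).astype(np.float32);b=cv2.imread("pics/s5.png",0).astype(np.float32)
for n,(x,y,w,h) in dict(bell=(322,172,28,24),boxbase=(290,166,32,18),bottle=(280,134,14,32),tin=(278,182,22,18),pay=(366,246,34,30),reader=(305,218,68,40)).items():
    t=a[y:y+h,x:x+w];r=cv2.matchTemplate(b[y-5:y+h+5,x-5:x+w+5],t,cv2.TM_CCOEFF_NORMED)
    _,m,_,l=cv2.minMaxLoc(r);print(n,round(m,3),l[0]-5,l[1]-5)
cv2.imwrite("pics/f.png",cv2.resize(cv2.imread("pics/s5.png")[125:210,265:365],None,fx=6,fy=6,interpolation=2))
E
```

```text
bell 0.878 0 0
boxbase 0.897 0 0
bottle 0.886 0 0
tin 0.873 0 0
pay 1.0 0 0
reader 1.0 0 0
```

View pics/f.png

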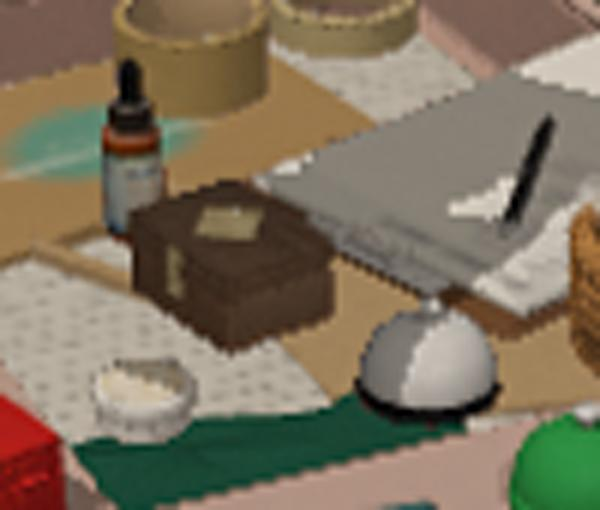

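The lid is flush at (235,230), the bell's button is up at (430,303), and nothing has shifted. The only difference is the arm's shadow. Handing in.

```bash
python3 -c "
from rig import arm
print(arm.sign_off(),arm.current_t())"
```

```text
the job is handed in; nothing more can be done
the job is handed in; nothing more can be done
```

I pushed the walnut box's lid slowly shut with the closed fingertips, rang the silver bell beside that box, withdrew the arm and handed the job in at about 26 s.

- **Lid:** it reached its stop with about 15–18 N at a height of 46.8 mm, against 47 mm when shut. It looked flush and stayed shut in the last picture.
- **Bell:** the button met a hard stop after about 2.4 mm by tool reading (3 mm nominal). It took about 8 N near the bottom and peaked at about 16 N. That was firmer than "lightly" needed, but under the 35 N limit. The button looked up again afterwards.
- **Scene:** in the side view the box, its bell, the bottle, the tin, the card reader and its bell showed 0 px shift from the start. The match scores of about 0.88 near the box come from the arm's shadow. I did not measure the stapler and soap; they looked unmoved in the last picture.
- **Check that disagreed:** the first two-view height of the bell's button came out at 61 mm instead of 50 mm. I used the known height instead, and first contact at about 50 mm confirmed it.

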